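# Draw the blind plug from a tower-clock bearing

## Task

Take the walnut-handled puller from its bench block and screw it gently into the tapped brass plug that closes the tower-clock bearing, until the puller's collar is just home on the plug's face; feel for the thread, and neither force it nor tighten it hard. Then draw the plug straight up out of its bore without leaning the puller or levering, and set it down gently, upright, in the wooden parts tray with the puller still screwed in. Leave the fusee, the dish of bushings and the click spring where they lie.

Things in the scene. Friction and masses are not known exactly. Their poses are not given: they have to be found in the camera images.
- puller: puller: steel rod with turned walnut handle, 97 mm long, 0.17 kg, loose, at first upright in the bench block. Origin at the centre of its tip, z up the rod. Above the tip: pilot point tapering from 11 to 17 mm diameter over 4 mm, 17 mm rod, thread at 8 to 18 mm (24 mm over its crests), collar 33 mm diameter with underside at 21 and top at 25 mm, 21 mm ferrule to 37 mm, then the handle.
- puller_thread (a point): lower end of the puller's thread, on the axis 8 mm above the tip. Coarse right-hand three-start thread (clockwise from above screws it in), lead 18 mm per turn, so it sinks 2.9 mm per rad; ridges 2.3 mm thick; 1.4 mm axial and 1 mm radial play in the plug. Its starts are not marked: the angle and height at which it catches must be felt.
- puller_grip (a point): middle of the walnut handle, on the puller's axis 66 mm above the tip: the place to grip, a plain round cylinder 30 mm in diameter from 43 to 83 mm above the tip (about 97 mm to the rounded end)
- plug: brass blind plug, 35 mm diameter, 34 mm long, 0.18 kg, loose, at first at the bottom of the bearing's bore, its top face flush with the boss. Origin at the centre of its underside, z up its axis. A 5 mm key on its -x side sits in the bore's keyway, so it cannot turn more than 0.06 rad. Snug fit: three spring shoes in the bore press on it with about 6 N each; it takes about 10 to 15 N to draw.
- plug_mouth (a point): centre of the plug's top face, 34 mm above its origin, at the mouth of the blind tapped hole: 19 mm diameter between the ridges, 26 mm over them, 28 mm deep. The ridges begin 2 mm and end 12 mm below the face.
- plug_thread (a point): top of the plug's thread, on the axis 2 mm below its face. Lowered straight in, the puller's pilot enters freely, then the thread rests on the plug's ridges with the collar 5 to 9 mm above the face, by the unknown start angle. From there about 1.7 to 3.3 rad clockwise brings the collar down on the face (tip 21 mm below it).
- bearing: dark cast-iron tower-clock bearing, bolted to the bench: foot 130 x 72 x 10 mm (long along its x) with two bolt heads, round boss 60 mm diameter whose top is 44 mm above the bench, bore 37 mm diameter and 34 mm deep with a keyway on its -x side, the plug in it. Origin at the centre of the foot's underside, on the bore's axis; z up
- stand: wooden bench block fixed to the bench, 100 x 80 x 34 mm, with a 27 mm hole 30 mm deep, 18 mm from the block's centre on its -x side, in which the puller stands with its collar on the block's top. Origin at the centre of the underside
- tray: dark wooden parts tray fixed to the bench, 130 x 130 mm outside, walls 6 mm thick and 20 mm high, floor 6 mm above the bench (lined with grey felt). Origin at the centre of its underside
- fusee: brass fusee cone, grooved, 48 mm diameter at the foot, 46 mm tall, loose bystander; origin at the centre of its underside
- dish: white enamelled dish of small brass bushings, 94 mm diameter, 25 mm high, loose bystander; origin at the centre of its underside
- click_spring: blued steel click spring, a flat arc about 55 mm long and 6 mm thick, loose bystander, lying on the bench
Things that resemble listed ones, but are neither listed nor needed, are in the scene too. Of the things like the puller, leave any that is blue or red; of the rest the larger one is meant.

How it is judged (in metres and radians):
On the way, in this order (a step that is already met when the one before it is completed fails the run):
1. the puller is screwed home in the plug (collar within 2 mm of its face) while the plug still sits in its bore (z of puller in the frame of plug below 0.015 m and horizontal distance between puller and plug below 0.005 m and angle between the z axis of puller and the z axis of plug, either way round below 0.12 rad and z of plug in the frame of bearing below 0.012 m), for 0.2 s.
2. the plug has been drawn up clear of the bore, hanging on the puller (z of plug in the frame of bearing above 0.045 m and z of puller in the frame of plug below 0.018 m), for 0.2 s.
At the end, for the whole second after the job is handed in: The plug stands upright (within 0.1 rad) at rest on the floor of the parts tray, with the puller still screwed into it (collar within 5 mm of its face, puller within 0.17 rad of upright), and the robot has let go (x of plug in the frame of tray between -0.045 and 0.045 m and y of plug in the frame of tray between -0.045 and 0.045 m and z of plug in the frame of tray below 0.009 m and angle between plug's own z axis and vertical below 0.1 rad and z of puller in the frame of plug below 0.018 m and horizontal distance between puller and plug below 0.006 m and angle between puller's own z axis and vertical below 0.17 rad and linear speed of each of plug, puller below 0.02 m/s); the robot touches nothing.
It fails at once if the thread is forced: before the collar is home, contact forces between puller and plug add up to more than 30 N (contact force between puller and plug above 30 N and z of puller in the frame of plug above 0.0145 m).
It fails at once if the plug is pressed, wrung or levered hard in its bore: contact forces between plug and bearing, about 20 N of them from the spring shoes, add up to more than 50 N (contact force between plug and bearing above 50 N).
It fails at once if the pull is not straight: the puller leans over 0.09 rad (5 degrees) from the bore's axis while the plug is on its way out of the bore (z of plug in the frame of bearing between 0.013 and 0.042 m and horizontal distance between plug and bearing below 0.01 m and angle between the z axis of puller and the z axis of bearing, either way round above 0.09 rad).
It fails at once if the plug is set down hard: more than 40 N between plug and tray (contact force between plug and tray above 40 N).
It fails at once if the fusee, the dish or the click spring is disturbed (moved over 12 mm) (distance of any of fusee, dish, click_spring from where it was at the start of the episode above 0.012 m).
It also fails if it takes over 67 s, if anything falls off the work surface, if the arm or the gripper's body presses on something with over 40 N, if the wrist force passes 120 N, or if a joint passes its speed limit or range.

## Robot

A 6-joint arm with a two-finger parallel gripper is mounted at the origin on the work surface. World frame = base frame: x ahead of the robot, y to its left, z up, the work surface at z = 0. Lengths are in mm, angles in rad, forces in N, time in s.
With the tool pointing down it reaches from about 300 to 875 mm from the base axis. Payload 6.4 kg.
Tool frame: the origin (TCP) lies on the centre line of the jaws, within the pads' length; the fingertips stand 11 mm ahead of it and the grasp point (between the pads) lies 8 mm behind it; z points along the fingers, y is the line along which they close (so a half turn about z gives the same grasp; the last joint's range is limited). The gripper opens to 88 mm and grips with 3 to 60 N. Pads are 18 mm wide; open, the fingers measure 123 mm over their backs; the gripper's body (75 mm by 187 mm) begins 45 mm behind the grasp point.
Start: joints at [1.042, 0.181, 1.607, -0, 1.354, -0.206], TCP at [182.392, 545.32, 249.714] pointing down, gripper open.
Joint ranges: [-2.99, 2.99], [-0.89, 2.07], [0.3, 2.58], [-1.14, 4.28], [0, 2.63], [-3.12, 3.12]. Speed limits (rad/s): [2.57, 2.57, 3.01, 3.14, 3.14, 3.14].

## Interface

Orientations are given as a 3x3 rotation matrix whose columns are the frame's x, y, z axes.
In Python, from rig import sense, camera, camera_info, sign_off gives the robot as it stands.
- The arm moves only by the tool carry_out, never from a script. Its argument "commands" is a list of rows, each an object with "translation": the shift along the world's x, y, z in m, a list of three; "yaw": the turn about the world's z in rad. In form: [{"translation": [x, y, z], "yaw": yaw}, ...]. A call has 1 to 20 rows; each row shifts and turns the commanded pose from where the row before left it; what a row does not reach is not made up. A row lasts 1/8 s, in which the tool goes at most 62.5 mm and 10.7 degrees, less where a joint would pass 70% of its speed; a pose out of reach is approached as far as the arm can. A call is refused whole if a number of a shift passes 0.0625 or a number of a turn 0.188, either way. A call with a gripper value outside its range is refused whole. "hand" is the closure in counts, from 0 (fully open) to 255 (shut), set as the call begins (left out, the last holds). The fingers move at their own pace and stop on an object; "force" is the grip in N (left out, the last holds). Time passes only in rows, so rows that do not move let the fingers close. It gives the time, the measured TCP pose, the force, the opening and the grip force at its end, in the units of the state.
- sense(): the state, without advancing time (a new reading comes with each control period).
- camera(name): name is "scene" or "side" or "wrist"; returns (picture, depth): 400x640x3 uint8, blue, green, red; 400x640 float32, mm along the optical axis (not along the pixel's ray), 0 where there is no reading.
- camera_info(name): a dict with "fovy" (degrees; the focal length in pixels is half the picture's height over the tangent of half this angle, whatever the lens; pixels are square), "cx", "cy" (the principal point, pixels), "T" (4x4, takes a point from camera to world coordinates). Camera axes: x right, y down, z forward; pixel columns grow to the right and rows downward; lengths in mm; the calibration is good to about 2 mm. A picture is of the moment at which its call begins: read the wrist's pose just before it. camera_info takes no time and is no camera call; for the wrist camera it gives the pose at the moment of the call.
- sign_off(): hands the job in; it is judged then, once.
The state is a dict: "t": time; "joints": joint angles; "qvel": joint speeds; "joint_torque": joint torques, N m; "position": TCP position; "ee_rot": TCP orientation; "wrist_force": force on the tool from outside, world axes, zero at the start; "ft_torque": the same for the moment, N m; "finger_gap": finger opening in mm; "gripper_force": force on a finger pad.
Only numpy, scipy, OpenCV 4.12 (cv2) and the standard library are available. Lean on these libraries where they do the work, as an engineer would, in place of code of your own. Each camera call takes 0.05 s, during which the arm holds its last target. There are 200 camera calls.

## Working session

There is one attempt and no reset: what is moved stays moved. The work goes in short steps, Python scripts to look and compute and a tool call to move; the robot and the scene stay as the last step left them, time stands still between calls to the robot, and variables do not carry over. Pictures are saved under pics/ and viewed, at most 10 in all, crops included, and the job is handed in when it is done.

Besides the shell and the picture viewer there is one more tool, called after "Emit:" as name([rows], argument=value, ...), one row to a line, values as JSON. carry_out: Moves the arm, as the interface text tells. Its arguments: {"type":"object","properties":{"commands":{"type":"array","items":{"type":"object","properties":{"translation":{"type":"array","items":{"type":"number"}},"yaw":{"type":"number"}}}},"hand":{"type":"number"},"force":{"type":"number"}},"required":["commands"]}

```bash
mkdir -p pics
cat > h.py <<'E'
import numpy as np, cv2
from rig import sense, camera, camera_info, sign_off
def cloud(name):
    ci=camera_info(name); im,d=camera(name)
    f=200/np.tan(np.radians(ci["fovy"])/2)
    v,u=np.mgrid[:400,:640]
    P=np.stack([(u-ci["cx"])*d/f,(v-ci["cy"])*d/f,d],-1)
    T=np.array(ci["T"]); W=P@T[:3,:3].T+T[:3,3]
    W[d==0]=np.nan
    return im,W
E
python3 - <<'E'
from h import *
a,W=cloud("scene"); np.save("scene.npy",W); cv2.imwrite("pics/scene0.png",a)
b,W2=cloud("side"); np.save("side.npy",W2); cv2.imwrite("pics/side0.png",b)
cv2.imwrite("pics/a.png",cv2.resize(np.vstack([a,b]),(480,600)) )
print(sense()); print(camera_info("scene")["T"],camera_info("side")["T"])
E
```

```text
{'t': 0.1, 'joints': array([ 1.04168934e+00,  1.81455818e-01,  1.60791154e+00, -1.20406600e-05,
        1.35382379e+00, -2.06291627e-01]), 'qvel': array([-0.00052742, -0.0015532 , -0.00153249, -0.00075743,  0.00022892,
        0.00078688]), 'joint_torque': array([ 6.56381271e-04, -4.34817696e+01, -3.42698121e+01,  7.03269127e-02,
        3.39689234e-02, -1.65272451e-05]), 'position': array([182.14824675, 544.88468333, 248.90467099]), 'ee_rot': array([[-9.48346740e-01,  3.17234654e-01, -7.96711991e-04],
       [ 3.17235497e-01,  9.48345780e-01, -1.38585236e-03],
       [ 3.15918062e-04, -1.56701389e-03, -9.99998722e-01]]), 'wrist_force': array([ 0.60083258, -0.050405  , -0.90266801]), 'ft_torque': array([-0.00196023, -0.00501958, -0.01559022]), 'gripper_force': 0.0, 'finger_gap': 88.5441988280764}
[[ 4.21089057e-01  7.42188504e-01 -5.21382998e-01  9.67478354e+02]
 [ 9.07003803e-01 -3.41199587e-01  2.46833836e-01 -2.27674980e+02]
 [ 5.30157175e-03 -5.76835390e-01 -8.16843208e-01  7.51073377e+02]
 [ 0.00000000e+00  0.00000000e+00  0.00000000e+00  1.00000000e+00]] [[ 8.02070688e-01 -4.23923083e-01  4.20680201e-01  2.25632567e+02]
 [-5.97055272e-01 -5.86151376e-01  5.47678342e-01 -4.67561162e+02]
 [ 1.44087878e-02 -6.90446076e-01 -7.23240349e-01  6.23594265e+02]
 [ 0.00000000e+00  0.00000000e+00  0.00000000e+00  1.00000000e+00]]
```

View pics/scene0.png

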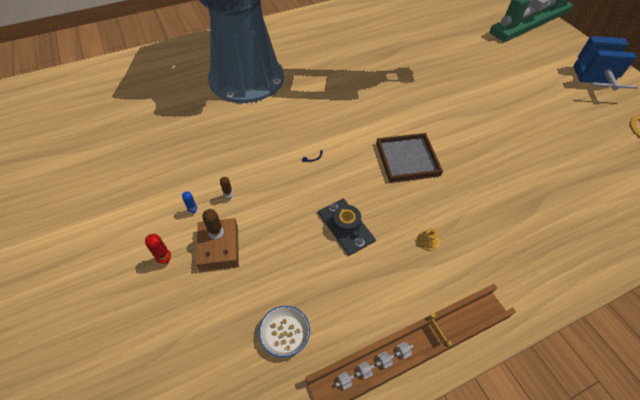

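View pics/side0.png

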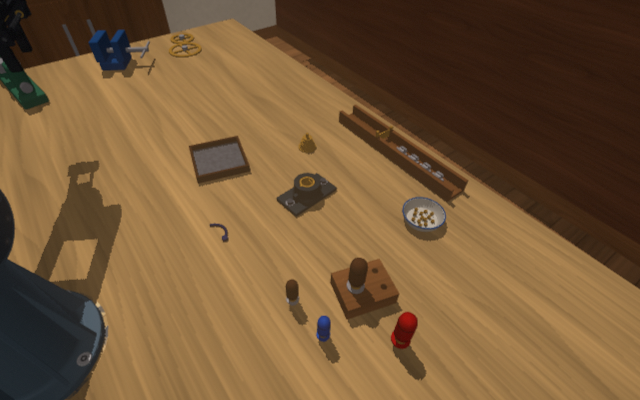

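Puller-like things in the scene picture: blue (190,202), red (157,247), small brown (226,187), and larger brown in the bench block (212,222). The last fits: it is walnut, the larger one, and stands in the block. The plug is at (347,216), the tray at (409,157), the fusee at (430,238), the dish at (284,331) and the spring at (313,157).

Run:
```python
from h import *
for n in("scene","side"):
    W=np.load(n+".npy"); im=cv2.imread(f"pics/{n}0.png")
    g=lambda u,v:np.round(np.nanmedian(W[v-1:v+2,u-1:u+2].reshape(-1,3),0),1)
    pts=dict(puller=(212,215),plug=(347,217),tray=(409,157),fusee=(430,238),dish=(284,331),spring=(313,157)) if n=="scene" else dict(puller=(358,267),plug=(307,183),tray=(219,159))
    for k,p in pts.items(): print(n,k,g(*p))
    z=W[...,2]
    # handle: points z 80..115 near puller ; circle fit
    def near(c,r,lo,hi): return W[(np.hypot(W[...,0]-c[0],W[...,1]-c[1])<r)&(z>lo)&(z<hi)]
    def circ(P):
        A=np.c_[2*P[:,:2],np.ones(len(P))]; s=np.linalg.lstsq(A,(P[:,:2]**2).sum(1),rcond=None)[0]
        return s[:2].round(1),np.sqrt(s[2]+s[0]**2+s[1]**2).round(1),len(P)
    c=g(*pts["puller"])
    P=near(c,35,57,90);print("handle",circ(P)); P=near(c,35,40,150); print("top z",np.nanmax(P[:,2]))
    P=near(g(*pts["plug"]),40,40,48); 
    print("boss",cv2.minEnclosingCircle(P[:,:2].astype(np.float32)),len(P),np.median(P[:,2]))
    P=near(g(*pts["tray"]),110,15,26); print("tray rim",cv2.minAreaRect(P[:,:2].astype(np.float32)),np.median(P[:,2]))
a=cv2.imread("pics/scene0.png")[140:290,130:270];b=cv2.imread("pics/side0.png")[225:365,270:430]
cv2.imwrite("pics/c.png",np.hstack([cv2.resize(a,(392,420),interpolation=3),cv2.resize(b,(400,420))]))
```

```text
scene puller [ 507.2 -230.8  108. ]
scene plug [573.1  36.4  19.8]
scene tray [473.9 265.3   5.9]
scene fusee [697.9 165.6  29.9]
scene dish [ 742.1 -182.8    8.1]
scene spring [367.9  49.9  -1.3]
handle (array([ 501.7, -235.6]), np.float64(14.5), 140)
top z 111.55533402247181
boss ((584.4484252929688, 28.978506088256836), 30.092823028564453) 416 43.12925602424298
tray rim ((473.4317321777344, 260.4955139160156), (132.0009002685547, 133.7101593017578), 74.58567810058594) 18.431512119659033
side puller [ 493.6 -241.   107.2]
side plug [591.7  37.9  27.1]
side tray [474.7 259.7   4.8]
handle (array([ 500.7, -236.7]), np.float64(14.6), 180)
top z 111.48201179420823
boss ((584.7017822265625, 28.7174015045166), 31.10912322998047) 315 42.853141767503416
tray rim ((473.2442626953125, 259.41693115234375), (135.96788024902344, 130.2451171875), 73.86019897460938) 18.418419586371044
```

View pics/c.png

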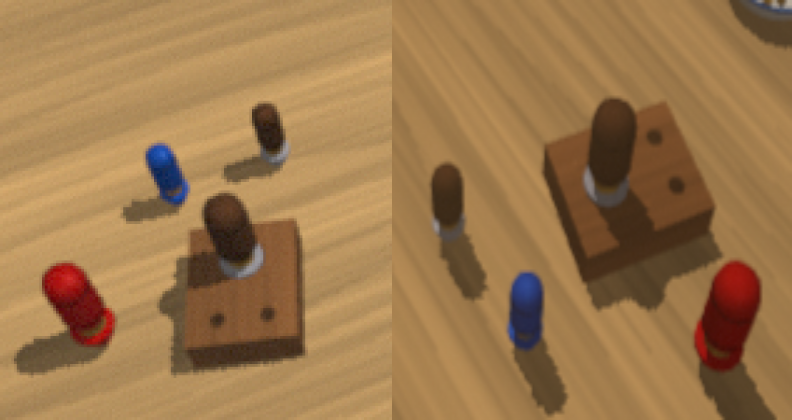

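The crop confirms it: the large walnut-handled one in the block is the target, at about (501,-236), and it stands upright. I'll go over the bearing first to measure the plug from near.

Emit:
carry_out([
  {"translation": [0.028, -0.037, 0], "yaw": 0.05},
  {"translation": [0.028, -0.037, 0], "yaw": 0.05},
  {"translation": [0.028, -0.037, 0], "yaw": 0.05},
  {"translation": [0.028, -0.037, 0], "yaw": 0.05},
  {"translation": [0.028, -0.037, 0], "yaw": 0.05},
  {"translation": [0.028, -0.037, 0], "yaw": 0.05},
  {"translation": [0.028, -0.037, 0], "yaw": 0.05},
  {"translation": [0.028, -0.037, 0], "yaw": 0.05},
  {"translation": [0.028, -0.037, 0], "yaw": 0.05},
  {"translation": [0.028, -0.037, 0], "yaw": 0.05},
  {"translation": [0.028, -0.037, 0], "yaw": 0.05},
  {"translation": [0.028, -0.037, 0], "yaw": 0.05},
  {"translation": [0.028, -0.037, 0], "yaw": 0.05},
  {"translation": [0.028, -0.037, 0], "yaw": 0.05},
  {"translation": [0, 0, 0], "yaw": 0},
  {"translation": [0, 0, 0], "yaw": 0},
])

```text
t: 2.1
position: [573.8, 27.7, 249.0]
ee_rot: [[-0.93, -0.368, -0.002], [-0.368, 0.93, 0.001], [0.001, 0.001, -1.0]]
wrist_force: [0.3, -0.4, -1.1]
finger_gap: 88.0
gripper_force: 0.0
```

Run:
```python
from h import *
s=sense();print(s['t'],s['position'],s['joints'],s['ee_rot'][:,1],s['wrist_force'])
a,W=cloud("wrist"); np.save("w1.npy",W); cv2.imwrite("pics/w1.png",a)
ci=camera_info("wrist");print(ci["fovy"],ci["cx"],ci["cy"],np.array(ci["T"]).round(3))
S=np.load("side.npy"); z=S[...,2]
for n,(u,v) in dict(red=(405,322),blue=(324,325),small=(292,287)).items():
    m=S[v-25:v+25,u-18:u+18].reshape(-1,3); m=m[m[:,2]>15]; print(n,np.median(m,0).round(),np.max(m[:,2]).round())
```

```text
2.1 [573.75189105  27.65334121 249.04514064] [-1.58582965e-01  1.81069861e-01  1.60807022e+00  3.84184361e-04
  1.35408521e+00 -2.10579448e+00] [-0.367511    0.93001846  0.00115505] [ 0.29890845 -0.42238772 -1.11075753]
66.81805449944407 315.982280792893 196.06963794084206 [[-3.68000e-01  8.87000e-01  2.78000e-01  5.00375e+02]
 [ 9.30000e-01  3.51000e-01  1.11000e-01 -1.35000e-01]
 [ 0.00000e+00  3.00000e-01 -9.54000e-01  3.83946e+02]
 [ 0.00000e+00  0.00000e+00  0.00000e+00  1.00000e+00]]
red [ 493. -354.   74.] 98.0
blue [ 400. -272.   56.] 71.0
small [ 396. -188.   54.] 72.0
```

View pics/w1.png

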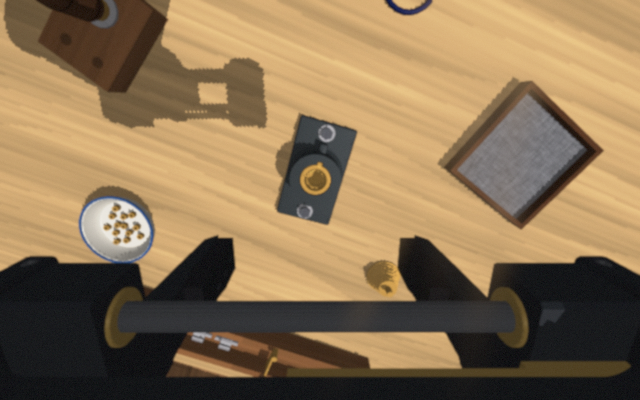

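The wrist picture shows the plug ring at (315,180) in the boss, the tray at (524,153), the fusee at (384,277) and the dish at (117,228). I'll fit the ring next.

```bash
cat >> h.py <<'E'
def ray(ci,u,v,z):
    f=200/np.tan(np.radians(ci["fovy"])/2); T=np.array(ci["T"])
    d=T[:3,:3]@np.array([(u-ci["cx"])/f,(v-ci["cy"])/f,1]); o=T[:3,3]
    return (o+d*(z-o[2])/d[2])
def circ(P):
    A=np.c_[2*P[:,:2],np.ones(len(P))]; s=np.linalg.lstsq(A,(P[:,:2]**2).sum(1),rcond=None)[0]
    return s[:2].round(1),np.sqrt(s[2]+s[0]**2+s[1]**2).round(1),len(P)
E
python3 - <<'E'
from h import *
a=cv2.imread("pics/w1.png"); W=np.load("w1.npy"); ci=camera_info("wrist")
h=cv2.cvtColor(a,cv2.COLOR_BGR2HSV); m=((h[...,1]>110)&(h[...,2]>110)).astype(np.uint8)
k=np.zeros_like(m);k[155:205,290:342]=1;m&=k
c,_=cv2.findContours(m,0,cv2.CHAIN_APPROX_NONE); c=max(c,key=len); e=cv2.fitEllipse(c); print(e,ray(ci,*e[0],44))
P=np.array([ray(ci,*p[0],44) for p in c]); print("plug circle",circ(P))
P=W[(np.hypot(W[...,0]-584,W[...,1]-29)<40)&(abs(W[...,2]-44)<4)]; print(cv2.minEnclosingCircle(P[:,:2].astype(np.float32)),np.median(P[:,2]))
Q=W[(abs(W[...,0]-473)<100)&(abs(W[...,1]-260)<100)&(abs(W[...,2]-20)<4)];print(cv2.minAreaRect(Q[:,:2].astype(np.float32)))
E
```

```text
((315.1114196777344, 178.92515563964844), (29.831480026245117, 31.25446891784668), 28.33574867248535) [580.66253135  30.69303466  44.        ]
plug circle (array([580.9,  30.8]), np.float64(17.9), 89)
((582.36474609375, 30.041378021240234), 30.167461395263672) 43.73959796667515
((471.367431640625, 261.8435974121094), (131.87710571289062, 130.68081665039062), 74.2649154663086)
```

Emit:
carry_out([
  {"translation": [-0.0092, -0.033, 0], "yaw": 0},
  {"translation": [-0.0092, -0.033, 0], "yaw": 0},
  {"translation": [-0.0092, -0.033, 0], "yaw": 0},
  {"translation": [-0.0092, -0.033, 0], "yaw": 0},
  {"translation": [-0.0092, -0.033, 0], "yaw": 0},
  {"translation": [-0.0092, -0.033, 0], "yaw": 0},
  {"translation": [-0.0092, -0.033, 0], "yaw": 0},
  {"translation": [-0.0092, -0.033, 0], "yaw": 0},
  {"translation": [0, 0, 0], "yaw": 0},
  {"translation": [0, 0, 0], "yaw": 0},
])

```text
t: 3.4
position: [500.9, -235.3, 249.7]
ee_rot: [[-0.929, -0.369, 0.0], [-0.369, 0.929, 0.001], [-0.0, 0.001, -1.0]]
wrist_force: [-0.7, 0.6, -0.6]
finger_gap: 88.4
gripper_force: 0.0
```

Run:
```python
from h import *
s=sense();print(s['t'],s['position'])
a,W=cloud("wrist"); cv2.imwrite("pics/w2.png",a)
for lo,hi in((57,72),(72,90)):
    P=W[(np.hypot(W[...,0]-501,W[...,1]+236)<25)&(W[...,2]>lo)&(W[...,2]<hi)]; print(circ(P))
P=W[(np.hypot(W[...,0]-501,W[...,1]+236)<25)&(W[...,2]>50)]; print(P[:,2].max(), cv2.minEnclosingCircle(P[:,:2].astype(np.float32)))
```

```text
3.4 [ 500.88862023 -235.25491394  249.74926433]
(array([ 499.2, -234.9]), np.float64(15.0), 64)
(array([ 499.2, -234.9]), np.float64(15.0), 91)
341.23359962153467 ((493.699462890625, -237.9659423828125), 19.670795440673828)
```

Emit:
carry_out([
  {"translation": [-0.0005, 0.001, -0.03], "yaw": 0},
  {"translation": [0, 0, -0.03], "yaw": 0},
  {"translation": [0, 0, -0.03], "yaw": 0},
  {"translation": [0, 0, -0.03], "yaw": 0},
  {"translation": [0, 0, -0.025], "yaw": 0},
  {"translation": [0, 0, -0.02], "yaw": 0},
  {"translation": [0, 0, -0.0137], "yaw": 0},
  {"translation": [0, 0, 0], "yaw": 0},
])

```text
t: 4.45
position: [500.0, -234.5, 70.2]
ee_rot: [[-0.929, -0.369, -0.002], [-0.369, 0.929, 0.001], [0.001, 0.002, -1.0]]
wrist_force: [0.3, 0.2, 0.1]
finger_gap: 87.8
gripper_force: 0.0
```

Emit:
carry_out([
  {"translation": [0, 0, 0], "yaw": 0},
  {"translation": [0, 0, 0], "yaw": 0},
  {"translation": [0, 0, 0], "yaw": 0},
  {"translation": [0, 0, 0], "yaw": 0},
  {"translation": [0, 0, 0], "yaw": 0},
  {"translation": [0, 0, 0], "yaw": 0},
  {"translation": [0, 0, 0], "yaw": 0},
  {"translation": [0, 0, 0], "yaw": 0},
], hand=255, force=20)

```text
t: 5.45
position: [500.2, -235.6, 71.0]
ee_rot: [[-0.93, -0.368, -0.0], [-0.368, 0.93, 0.0], [0.0, 0.0, -1.0]]
wrist_force: [-0.6, 1.1, 0.4]
finger_gap: 29.5
gripper_force: 20.0
```

Emit:
carry_out([
  {"translation": [0, 0, 0.01], "yaw": 0},
  {"translation": [0, 0, 0.02], "yaw": 0},
  {"translation": [0, 0, 0.025], "yaw": 0},
  {"translation": [0, 0, 0.025], "yaw": 0},
  {"translation": [0.0083, 0.02652, 0], "yaw": 0},
  {"translation": [0.0083, 0.02652, 0], "yaw": 0},
  {"translation": [0.0083, 0.02652, 0], "yaw": 0},
  {"translation": [0.0083, 0.02652, 0], "yaw": 0},
  {"translation": [0.0083, 0.02652, 0], "yaw": 0},
  {"translation": [0.0083, 0.02652, 0], "yaw": 0},
  {"translation": [0.0083, 0.02652, 0], "yaw": 0},
  {"translation": [0.0083, 0.02652, 0], "yaw": 0},
  {"translation": [0.0083, 0.02652, 0], "yaw": 0},
  {"translation": [0.0083, 0.02652, 0], "yaw": 0},
  {"translation": [0, 0, -0.015], "yaw": 0},
  {"translation": [0, 0, -0.015], "yaw": 0},
  {"translation": [0, 0, 0], "yaw": 0},
  {"translation": [0, 0, 0], "yaw": 0},
])

```text
t: 7.7
position: [583.1, 28.7, 120.8]
ee_rot: [[-0.93, -0.367, -0.001], [-0.367, 0.93, -0.0], [0.001, 0.0, -1.0]]
wrist_force: [0.2, 0.9, -0.7]
finger_gap: 29.6
gripper_force: 20.0
```

Run:
```python
from h import *
s=sense();print(s['t'],s['position'],s['wrist_force'],s['ft_torque'])
for n in("scene","side"):
    a,W=cloud(n); cv2.imwrite(f"pics/{n}1.png",a); np.save(n+"1.npy",W)
    r=np.hypot(W[...,0]-584,W[...,1]-29);z=W[...,2]
    P=W[(r<25)&(z>90)&(z<112)];Q=W[(r<38)&(z>85)&(z<91)]
    print(n,"collar zone",len(Q), "handle",circ(P))
a=cv2.imread("pics/scene1.png")[150:270,290:410];b=cv2.imread("pics/side1.png")[120:240,250:370]
cv2.imwrite("pics/c1.png",np.hstack([cv2.resize(a,(400,400),interpolation=3),cv2.resize(b,(400,400),interpolation=3)]))
```

```text
7.7 [583.09783079  28.7343413  120.82305795] [ 0.22295417  0.86850485 -0.66620723] [ 0.04748962 -0.02143046  0.04404431]
scene collar zone 53 handle (array([583.9,  30.4]), np.float64(15.5), 35)
side collar zone 62 handle (array([582.5,  28.4]), np.float64(13.8), 66)
```

View pics/c1.png

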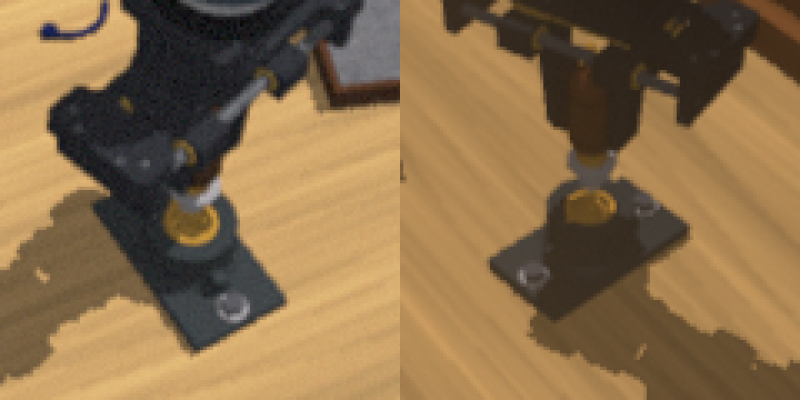

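The puller hangs upright over the plug ring in both views (scene left half, ring at (190,225); side right half, ring at (590,205)). I'll lower it slowly with a light grip.

Emit:
carry_out([
  {"translation": [0, 0, -0.008], "yaw": 0},
  {"translation": [0, 0, -0.008], "yaw": 0},
  {"translation": [0, 0, -0.004], "yaw": 0},
  {"translation": [0, 0, -0.002], "yaw": 0},
  {"translation": [0, 0, -0.002], "yaw": 0},
  {"translation": [0, 0, 0], "yaw": 0},
], force=10)

```text
t: 8.55
position: [583.3, 29.5, 96.9]
ee_rot: [[-0.93, -0.368, -0.0], [-0.368, 0.93, -0.0], [0.0, 0.0, -1.0]]
wrist_force: [-0.3, -0.4, -2.5]
finger_gap: 29.7
gripper_force: 10.0
```

Emit:
carry_out([
  {"translation": [0, 0, -0.001], "yaw": 0},
  {"translation": [0, 0, -0.001], "yaw": 0},
  {"translation": [0, 0, 0], "yaw": 0},
])

```text
t: 8.93
position: [583.2, 29.5, 95.0]
ee_rot: [[-0.93, -0.368, -0.0], [-0.368, 0.93, 0.0], [0.0, 0.0, -1.0]]
wrist_force: [0.0, 1.1, -2.2]
finger_gap: 29.3
gripper_force: 10.0
```

Emit:
carry_out([
  {"translation": [0, 0, -0.001], "yaw": 0},
  {"translation": [0, 0, -0.001], "yaw": 0},
  {"translation": [0, 0, -0.001], "yaw": 0},
  {"translation": [0, 0, 0], "yaw": 0},
])

```text
t: 9.43
position: [583.2, 29.5, 91.9]
ee_rot: [[-0.93, -0.368, -0.0], [-0.368, 0.93, 0.0], [0.0, 0.0, -1.0]]
wrist_force: [-0.6, 0.5, -2.3]
finger_gap: 29.5
gripper_force: 10.0
```

Emit:
carry_out([
  {"translation": [0, 0, -0.001], "yaw": 0},
  {"translation": [0, 0, -0.001], "yaw": 0},
  {"translation": [0, 0, 0], "yaw": 0},
])

```text
t: 9.8
position: [583.2, 29.5, 89.9]
ee_rot: [[-0.93, -0.368, -0.0], [-0.368, 0.93, 0.0], [0.0, 0.0, -1.0]]
wrist_force: [0.4, -0.3, -1.2]
finger_gap: 29.2
gripper_force: 10.0
```

Emit:
carry_out([
  {"translation": [0, 0, -0.0005], "yaw": 0},
  {"translation": [0, 0, -0.0005], "yaw": 0},
  {"translation": [0, 0, 0], "yaw": 0},
])

```text
t: 10.18
position: [583.3, 29.5, 89.0]
ee_rot: [[-0.93, -0.368, -0.0], [-0.368, 0.93, 0.0], [0.0, 0.0, -1.0]]
wrist_force: [0.1, 0.3, -1.7]
finger_gap: 29.6
gripper_force: 10.0
```

Emit:
carry_out([
  {"translation": [0, 0, -0.0005], "yaw": 0},
  {"translation": [0, 0, -0.0005], "yaw": 0},
  {"translation": [0, 0, 0], "yaw": 0},
])

```text
t: 10.55
position: [583.3, 29.5, 88.0]
ee_rot: [[-0.93, -0.368, -0.0], [-0.368, 0.93, -0.0], [0.0, 0.0, -1.0]]
wrist_force: [-0.0, -0.2, -1.0]
finger_gap: 29.7
gripper_force: 10.0
```

Emit:
carry_out([
  {"translation": [0, 0, -0.0005], "yaw": 0},
  {"translation": [0, 0, -0.0005], "yaw": 0},
  {"translation": [0, 0, 0], "yaw": 0},
])

```text
t: 10.92
position: [583.4, 29.5, 87.1]
ee_rot: [[-0.93, -0.368, 0.0], [-0.368, 0.93, -0.0], [-0.0, -0.0, -1.0]]
wrist_force: [0.0, 0.6, -1.3]
finger_gap: 29.6
gripper_force: 10.0
```

Emit:
carry_out([
  {"translation": [0, 0, -0.0005], "yaw": 0},
  {"translation": [0, 0, 0], "yaw": 0},
])

```text
t: 11.18
position: [583.7, 29.6, 87.0]
ee_rot: [[-0.93, -0.368, 0.001], [-0.368, 0.93, 0.0], [-0.001, -0.0, -1.0]]
wrist_force: [-0.2, 1.4, 3.1]
finger_gap: 29.8
gripper_force: 10.0
```

Contact at z≈87.0 mm, so the collar is about 6 mm above the face. I'll turn it clockwise along the lead.

Emit:
carry_out([
  {"translation": [0, 0, -0.00028], "yaw": -0.1},
  {"translation": [0, 0, -0.00028], "yaw": -0.1},
  {"translation": [0, 0, -0.00028], "yaw": -0.1},
  {"translation": [0, 0, 0], "yaw": 0},
])

```text
t: 11.68
position: [583.9, 29.4, 86.3]
ee_rot: [[-0.997, -0.078, 0.001], [-0.078, 0.997, -0.0], [-0.001, -0.0, -1.0]]
wrist_force: [-0.0, 0.2, 3.9]
finger_gap: 29.7
gripper_force: 10.0
```

Emit:
carry_out([
  {"translation": [0, 0, -0.00028], "yaw": -0.1},
  {"translation": [0, 0, -0.00028], "yaw": -0.1},
  {"translation": [0, 0, -0.00028], "yaw": -0.1},
  {"translation": [0, 0, 0], "yaw": 0},
])

```text
t: 12.18
position: [583.8, 29.4, 85.4]
ee_rot: [[-0.976, 0.218, 0.001], [0.218, 0.976, -0.0], [-0.001, 0.0, -1.0]]
wrist_force: [-0.2, 0.5, 4.9]
finger_gap: 29.8
gripper_force: 10.0
```

Run:
```python
from h import *
s=sense();print(s['t'],s['position'],s['wrist_force'],s['ft_torque'])
```

```text
12.175 [583.82308181  29.40693642  85.38119272] [-0.2110051   0.50165135  4.94337168] [-0.00584291 -0.05474437 -0.00744938]
```

Emit:
carry_out([
  {"translation": [0, 0, -0.00029], "yaw": -0.1},
  {"translation": [0, 0, -0.00029], "yaw": -0.1},
  {"translation": [0, 0, -0.00029], "yaw": -0.1},
  {"translation": [0, 0, -0.00029], "yaw": -0.1},
  {"translation": [0, 0, 0], "yaw": 0},
])

```text
t: 12.8
position: [583.8, 29.5, 84.3]
ee_rot: [[-0.814, 0.581, 0.001], [0.581, 0.814, -0.0], [-0.001, 0.001, -1.0]]
wrist_force: [0.2, 0.5, 5.0]
finger_gap: 29.3
gripper_force: 10.0
```

Emit:
carry_out([
  {"translation": [0, 0, -0.00029], "yaw": -0.1},
  {"translation": [0, 0, -0.00029], "yaw": -0.1},
  {"translation": [0, 0, -0.00029], "yaw": -0.1},
  {"translation": [0, 0, -0.00029], "yaw": -0.1},
  {"translation": [0, 0, 0], "yaw": 0},
])

```text
t: 13.42
position: [583.7, 29.5, 83.1]
ee_rot: [[-0.523, 0.852, 0.001], [0.852, 0.523, -0.0], [-0.001, 0.001, -1.0]]
wrist_force: [-0.9, 0.9, 5.0]
finger_gap: 29.8
gripper_force: 10.0
```

Run:
```python
from h import *
s=sense();print(s['t'],s['position'],s['wrist_force'],s['ft_torque'])
a,W=cloud("side"); cv2.imwrite(f"pics/side2.png",a); np.save("side2.npy",W)
b,V=cloud("scene"); cv2.imwrite(f"pics/scene2.png",b); np.save("scene2.npy",V)
cv2.imwrite("pics/c2.png",np.hstack([cv2.resize(b[160:240,310:390],(400,400),interpolation=3),cv2.resize(a[140:220,270:350],(400,400),interpolation=3)]))
```

```text
13.425 [583.70284024  29.52404059  83.08927215] [-0.90041988  0.89825826  5.00500175] [-0.01705597  0.08646946  0.00014416]
```

View pics/c2.png

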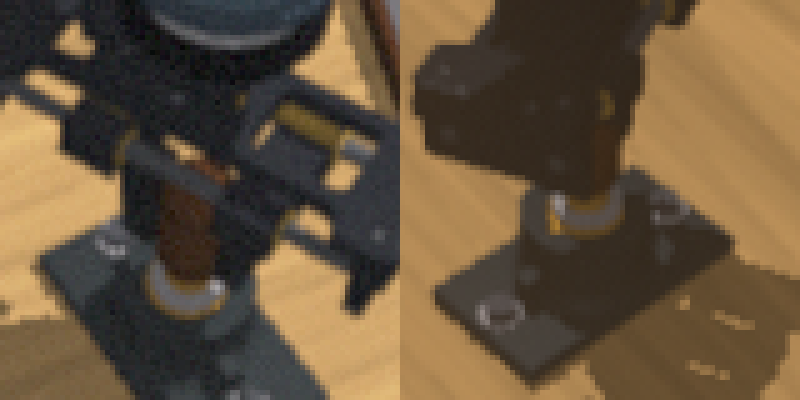

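In both views the collar (scene (187,290), side (590,210)) is only a couple of mm above the plug's brass rim. Continuing.

Emit:
carry_out([
  {"translation": [0, 0, -0.00029], "yaw": -0.1},
  {"translation": [0, 0, -0.00029], "yaw": -0.1},
  {"translation": [0, 0, -0.00029], "yaw": -0.1},
  {"translation": [0, 0, -0.00029], "yaw": -0.1},
  {"translation": [0, 0, 0], "yaw": 0},
])

```text
t: 14.15
position: [583.6, 29.6, 81.9]
ee_rot: [[-0.15, 0.989, 0.001], [0.989, 0.15, 0.0], [-0.0, 0.001, -1.0]]
wrist_force: [0.6, 0.9, 5.9]
finger_gap: 29.7
gripper_force: 10.0
```

Emit:
carry_out([
  {"translation": [0, 0, -0.00029], "yaw": -0.1},
  {"translation": [0, 0, -0.00029], "yaw": -0.1},
  {"translation": [0, 0, 0], "yaw": 0},
])

```text
t: 14.52
position: [583.6, 29.7, 81.3]
ee_rot: [[0.049, 0.999, 0.001], [0.999, -0.049, 0.0], [0.0, 0.001, -1.0]]
wrist_force: [0.7, 0.7, 5.7]
finger_gap: 30.2
gripper_force: 10.0
```

Run:
```python
from h import *
s=sense();print(s['t'],s['position'],s['wrist_force'],s['ft_torque'],s['joints'][5])
```

```text
14.525 [583.58379204  29.67379673  81.33851393] [0.74590044 0.71688121 5.65446054] [ 0.14333414  0.16073226 -0.01967604] -0.10324299820347468
```

Emit:
carry_out([
  {"translation": [0, 0, -0.0003], "yaw": -0.1},
  {"translation": [0, 0, 0], "yaw": 0},
])

```text
t: 14.78
position: [583.6, 29.7, 81.0]
ee_rot: [[0.149, 0.989, 0.001], [0.989, -0.149, 0.0], [0.0, 0.001, -1.0]]
wrist_force: [-1.9, 0.8, 5.5]
finger_gap: 29.4
gripper_force: 10.0
```

Run:
```python
from h import *
s=sense();print(s['t'],s['position'],s['wrist_force'],s['ft_torque'])
```

```text
14.775 [583.55395763  29.71561595  81.00787619] [-1.86487111  0.81831076  5.48411168] [ 0.10404554  0.20500786 -0.00386978]
```

Emit:
carry_out([
  {"translation": [0, 0, -0.0003], "yaw": -0.1},
  {"translation": [0, 0, 0], "yaw": 0},
])

```text
t: 15.02
position: [583.6, 29.6, 80.9]
ee_rot: [[0.247, 0.969, 0.001], [0.969, -0.247, 0.0], [0.0, 0.001, -1.0]]
wrist_force: [-1.1, 1.4, 6.7]
finger_gap: 29.7
gripper_force: 10.0
```

Run:
```python
from h import *
s=sense();print(s['t'],s['position'],s['wrist_force'],s['ft_torque'])
a,W=cloud("side"); cv2.imwrite(f"pics/side3.png",a)
b,V=cloud("scene"); cv2.imwrite(f"pics/scene3.png",b)
c=lambda p,y,x:cv2.resize(cv2.imread(p)[y:y+50,x:x+50],(400,300),interpolation=3)
cv2.imwrite("pics/c3.png",np.vstack([np.hstack([c("pics/scene2.png",195,322),c("pics/side2.png",158,285)]),np.hstack([c("pics/scene3.png",195,322),c("pics/side3.png",158,285)])]))
```

```text
15.025 [583.61015642  29.58017283  80.88750891] [-1.07751375  1.38187318  6.71530422] [ 0.06378011  0.33777279 -0.02877679]
```

View pics/c3.png

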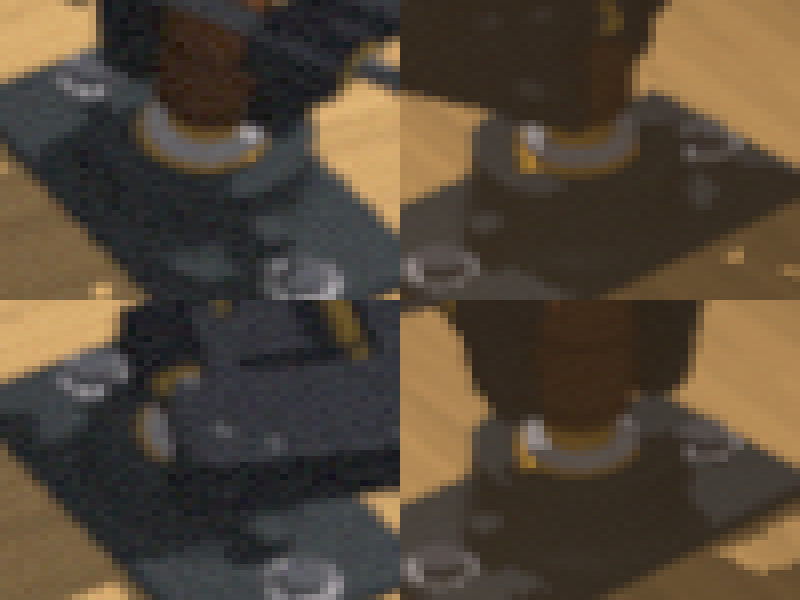

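Home: the descent stopped at z 80.9, force is rising, and the collar sits on the rim in the side view (580,455). I'll turn a touch more to take up play, then grip firmly and draw gently.

Emit:
carry_out([
  {"translation": [0, 0, 0], "yaw": -0.08},
  {"translation": [0, 0, 0], "yaw": -0.08},
  {"translation": [0, 0, 0], "yaw": 0},
])

```text
t: 15.5
position: [583.5, 29.6, 80.9]
ee_rot: [[0.398, 0.918, 0.001], [0.918, -0.398, 0.0], [0.0, 0.0, -1.0]]
wrist_force: [-0.4, 0.7, 6.4]
finger_gap: 29.5
gripper_force: 10.0
```

Run:
```python
from h import *
s=sense();print(s['t'],s['position'],s['wrist_force'],s['ft_torque'])
```

```text
15.5 [583.54963578  29.63465818  80.886308  ] [-0.42028236  0.72769236  6.44691831] [ 0.10546044  0.40024099 -0.06035896]
```

Emit:
carry_out([
  {"translation": [0, 0, 0.0003], "yaw": 0},
  {"translation": [0, 0, 0], "yaw": 0},
  {"translation": [0, 0, 0], "yaw": 0},
], force=50)

```text
t: 15.88
position: [583.5, 29.6, 80.9]
ee_rot: [[0.398, 0.917, 0.0], [0.917, -0.398, 0.0], [0.0, 0.0, -1.0]]
wrist_force: [0.6, 0.9, 6.5]
finger_gap: 29.1
gripper_force: 49.9
```

Emit:
carry_out([
  {"translation": [0, 0, 0.0005], "yaw": 0},
  {"translation": [0, 0, 0.0005], "yaw": 0},
  {"translation": [0, 0, 0.0005], "yaw": 0},
  {"translation": [0, 0, 0], "yaw": 0},
])

```text
t: 16.38
position: [582.4, 29.5, 81.2]
ee_rot: [[0.4, 0.916, -0.002], [0.916, -0.4, 0.0], [-0.001, -0.002, -1.0]]
wrist_force: [-0.7, -0.7, -3.2]
finger_gap: 29.2
gripper_force: 49.8
```

Run:
```python
from h import *
s=sense();print(s['t'],s['position'],s['wrist_force'],s['ft_torque'])
```

```text
16.375 [582.44723836  29.53180908  81.1700226 ] [-0.66524407 -0.73873834 -3.20428922] [-6.80972124e-02  1.86721774e-01 -1.80233101e-04]
```

Emit:
carry_out([
  {"translation": [0, 0, 0.0005], "yaw": 0},
  {"translation": [0, 0, 0.0005], "yaw": 0},
  {"translation": [0, 0, 0.0005], "yaw": 0},
  {"translation": [0, 0, 0.0005], "yaw": 0},
  {"translation": [0, 0, 0], "yaw": 0},
])

```text
t: 17.0
position: [582.4, 29.7, 83.3]
ee_rot: [[0.4, 0.916, -0.002], [0.916, -0.4, 0.0], [-0.001, -0.002, -1.0]]
wrist_force: [-0.1, 0.4, -12.7]
finger_gap: 28.9
gripper_force: 49.8
```

Emit:
carry_out([
  {"translation": [0, 0, 0.0005], "yaw": 0},
  {"translation": [0, 0, 0.0005], "yaw": 0},
  {"translation": [0, 0, 0.0005], "yaw": 0},
  {"translation": [0, 0, 0.0005], "yaw": 0},
  {"translation": [0, 0, 0], "yaw": 0},
])

```text
t: 17.62
position: [583.1, 29.6, 86.0]
ee_rot: [[0.4, 0.916, -0.0], [0.916, -0.4, 0.0], [-0.0, -0.0, -1.0]]
wrist_force: [-2.5, 0.4, -11.4]
finger_gap: 28.6
gripper_force: 49.8
```

Run:
```python
from h import *
s=sense();print(s['t'],s['position'],s['wrist_force'],s['ft_torque'])
```

```text
17.625 [583.13104703  29.57009091  85.99011189] [ -2.47437776   0.37766919 -11.43383301] [0.05677501 0.60628767 0.03316303]
```

The plug is coming out at about 11 N. Continuing the draw.

Emit:
carry_out([
  {"translation": [0, 0, 0.001], "yaw": 0},
  {"translation": [0, 0, 0.001], "yaw": 0},
  {"translation": [0, 0, 0.001], "yaw": 0},
  {"translation": [0, 0, 0.001], "yaw": 0},
  {"translation": [0, 0, 0.001], "yaw": 0},
  {"translation": [0, 0, 0.001], "yaw": 0},
  {"translation": [0, 0, 0], "yaw": 0},
])

```text
t: 18.5
position: [583.3, 29.5, 92.2]
ee_rot: [[0.4, 0.916, 0.0], [0.916, -0.4, 0.0], [0.0, 0.0, -1.0]]
wrist_force: [-2.0, 1.2, -11.6]
finger_gap: 29.3
gripper_force: 49.8
```

Run:
```python
from h import *
s=sense();print(s['t'],s['position'],s['wrist_force'],s['ft_torque'])
a,V=cloud("scene"); cv2.imwrite("pics/scene4.png",a)
```

```text
18.5 [583.32132581  29.53384448  92.17425017] [ -2.0374075    1.22065548 -11.56652918] [0.05781965 0.62909914 0.01313702]
```

Emit:
carry_out([
  {"translation": [0, 0, 0.0015], "yaw": 0},
  {"translation": [0, 0, 0.0015], "yaw": 0},
  {"translation": [0, 0, 0.0015], "yaw": 0},
  {"translation": [0, 0, 0.0015], "yaw": 0},
  {"translation": [0, 0, 0.0015], "yaw": 0},
  {"translation": [0, 0, 0.0015], "yaw": 0},
  {"translation": [0, 0, 0], "yaw": 0},
])

```text
t: 19.42
position: [583.4, 29.5, 101.4]
ee_rot: [[0.4, 0.916, 0.0], [0.916, -0.4, -0.0], [0.0, 0.0, -1.0]]
wrist_force: [-2.9, 0.8, -8.9]
finger_gap: 28.7
gripper_force: 49.8
```

Run:
```python
from h import *
s=sense();print(s['t'],s['position'],s['wrist_force'],s['ft_torque'])
```

```text
19.425 [583.41276287  29.52546675 101.42718378] [-2.87964207  0.83758631 -8.93955783] [ 0.03999611  0.82603215 -0.03146597]
```

Emit:
carry_out([
  {"translation": [-0.0003, 0, 0.0015], "yaw": 0},
  {"translation": [-0.0003, 0, 0.0015], "yaw": 0},
  {"translation": [0, 0, 0.0015], "yaw": 0},
  {"translation": [0, 0, 0.0015], "yaw": 0},
  {"translation": [0, 0, 0.0015], "yaw": 0},
  {"translation": [0, 0, 0.0015], "yaw": 0},
  {"translation": [0, 0, 0], "yaw": 0},
])

```text
t: 20.3
position: [583.2, 29.4, 110.5]
ee_rot: [[0.4, 0.916, 0.001], [0.916, -0.4, -0.0], [0.0, 0.001, -1.0]]
wrist_force: [-1.3, 1.1, -3.5]
finger_gap: 28.8
gripper_force: 49.8
```

Run:
```python
from h import *
s=sense();print(s['t'],s['position'],s['wrist_force'],s['ft_torque'])
```

```text
20.3 [583.24634488  29.40472349 110.47264119] [-1.33959781  1.14326761 -3.53453249] [-0.03262147  0.17476315 -0.04393926]
```

Emit:
carry_out([
  {"translation": [0, 0, 0.002], "yaw": 0},
  {"translation": [0, 0, 0.002], "yaw": 0},
  {"translation": [0, 0, 0.002], "yaw": 0},
  {"translation": [0, 0, 0.002], "yaw": 0},
  {"translation": [0, 0, 0.003], "yaw": 0},
  {"translation": [0, 0, 0.004], "yaw": 0},
  {"translation": [0, 0, 0.005], "yaw": 0},
  {"translation": [0, 0, 0.005], "yaw": 0},
  {"translation": [0, 0, 0.005], "yaw": 0},
  {"translation": [0, 0, 0], "yaw": 0},
  {"translation": [0, 0, 0], "yaw": 0},
  {"translation": [0, 0, 0], "yaw": 0},
])

```text
t: 21.8
position: [582.5, 29.5, 139.7]
ee_rot: [[0.4, 0.916, -0.0], [0.916, -0.4, 0.0], [-0.0, -0.0, -1.0]]
wrist_force: [-0.1, 0.9, -4.0]
finger_gap: 28.7
gripper_force: 49.8
```

Run:
```python
from h import *
s=sense();print(s['t'],s['position'],s['wrist_force'],s['ft_torque'])
a,V=cloud("side"); cv2.imwrite("pics/side5.png",a)
b,V=cloud("scene"); cv2.imwrite("pics/scene5.png",b)
cv2.imwrite("pics/c5.png",np.hstack([cv2.resize(b[140:250,295:405],(400,400),interpolation=3),cv2.resize(a[110:220,250:360],(400,400),interpolation=3)]))
```

```text
21.8 [582.51620458  29.52437327 139.70726724] [-0.05285605  0.88416487 -3.96171682] [-0.06333263  0.14220259 -0.00078488]
```

View pics/c5.png

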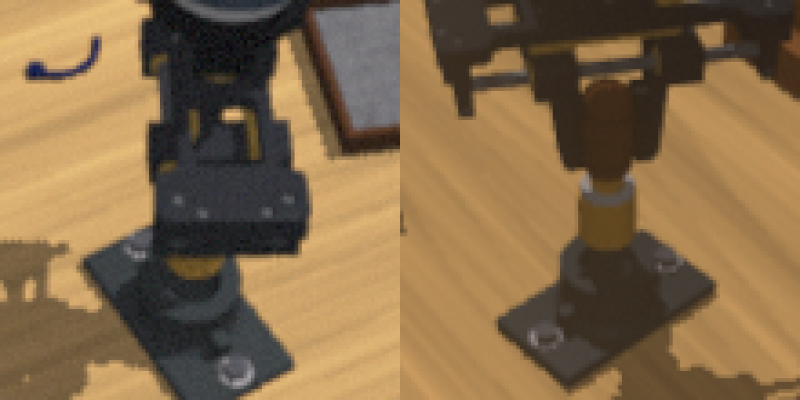

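The plug hangs upright under the collar, clear of the bore (side half, (607,222)). Carrying it to the tray.

Emit:
carry_out([
  {"translation": [-0.005, 0.0105, 0], "yaw": 0},
  {"translation": [-0.01, 0.021, 0], "yaw": 0},
  {"translation": [-0.01, 0.021, 0], "yaw": 0},
  {"translation": [-0.01, 0.021, 0], "yaw": 0},
  {"translation": [-0.01, 0.021, 0], "yaw": 0},
  {"translation": [-0.01, 0.021, 0], "yaw": 0},
  {"translation": [-0.01, 0.021, 0], "yaw": 0},
  {"translation": [-0.01, 0.021, 0], "yaw": 0},
  {"translation": [-0.01, 0.021, 0], "yaw": 0},
  {"translation": [-0.01, 0.021, 0], "yaw": 0},
  {"translation": [-0.01, 0.021, 0], "yaw": 0},
  {"translation": [-0.005, 0.0105, 0], "yaw": 0},
  {"translation": [0, 0, 0], "yaw": 0},
  {"translation": [0, 0, -0.01], "yaw": 0},
  {"translation": [0, 0, -0.015], "yaw": 0},
  {"translation": [0, 0, -0.015], "yaw": 0},
  {"translation": [0, 0, -0.01], "yaw": 0},
  {"translation": [0, 0, 0], "yaw": 0},
  {"translation": [0, 0, 0], "yaw": 0},
])

```text
t: 24.28
position: [473.0, 260.6, 90.2]
ee_rot: [[0.401, 0.916, 0.0], [0.916, -0.401, 0.0], [0.0, 0.0, -1.0]]
wrist_force: [0.2, -0.1, -3.6]
finger_gap: 28.8
gripper_force: 49.8
```

Emit:
carry_out([
  {"translation": [0, 0, -0.002], "yaw": 0},
  {"translation": [0, 0, -0.002], "yaw": 0},
  {"translation": [0, 0, -0.002], "yaw": 0},
  {"translation": [0, 0, 0], "yaw": 0},
])

```text
t: 24.78
position: [472.5, 260.5, 83.8]
ee_rot: [[0.4, 0.916, -0.0], [0.916, -0.4, -0.0], [-0.0, -0.0, -1.0]]
wrist_force: [-0.5, 0.3, -4.0]
finger_gap: 28.6
gripper_force: 49.8
```

Emit:
carry_out([
  {"translation": [0, 0, -0.001], "yaw": 0},
  {"translation": [0, 0, -0.001], "yaw": 0},
  {"translation": [0, 0, -0.001], "yaw": 0},
  {"translation": [0, 0, 0], "yaw": 0},
])

```text
t: 25.28
position: [472.6, 260.5, 80.9]
ee_rot: [[0.4, 0.916, -0.0], [0.916, -0.4, -0.0], [-0.0, -0.0, -1.0]]
wrist_force: [0.1, 0.4, -3.3]
finger_gap: 28.4
gripper_force: 49.8
```

Emit:
carry_out([
  {"translation": [0, 0, -0.0007], "yaw": 0},
  {"translation": [0, 0, -0.0007], "yaw": 0},
  {"translation": [0, 0, -0.0006], "yaw": 0},
  {"translation": [0, 0, 0], "yaw": 0},
])

```text
t: 25.78
position: [472.7, 260.5, 78.9]
ee_rot: [[0.4, 0.916, -0.0], [0.916, -0.4, -0.0], [-0.0, -0.0, -1.0]]
wrist_force: [0.5, 0.2, -3.7]
finger_gap: 28.6
gripper_force: 49.8
```

Emit:
carry_out([
  {"translation": [0, 0, -0.0005], "yaw": 0},
  {"translation": [0, 0, -0.0005], "yaw": 0},
  {"translation": [0, 0, 0], "yaw": 0},
])

```text
t: 26.15
position: [472.7, 260.5, 77.9]
ee_rot: [[0.4, 0.916, -0.0], [0.916, -0.4, -0.0], [-0.0, -0.0, -1.0]]
wrist_force: [0.3, 0.4, -3.3]
finger_gap: 28.9
gripper_force: 49.8
```

Emit:
carry_out([
  {"translation": [0, 0, -0.0005], "yaw": 0},
  {"translation": [0, 0, -0.0005], "yaw": 0},
  {"translation": [0, 0, 0], "yaw": 0},
])

```text
t: 26.52
position: [472.8, 260.6, 77.1]
ee_rot: [[0.4, 0.916, 0.0], [0.916, -0.4, 0.0], [0.0, 0.0, -1.0]]
wrist_force: [0.7, 0.0, -2.8]
finger_gap: 28.9
gripper_force: 49.8
```

Emit:
carry_out([
  {"translation": [0, 0, -0.0005], "yaw": 0},
  {"translation": [0, 0, -0.0005], "yaw": 0},
  {"translation": [0, 0, 0], "yaw": 0},
])

```text
t: 26.9
position: [473.0, 260.6, 76.9]
ee_rot: [[0.4, 0.916, 0.0], [0.916, -0.4, 0.0], [0.0, 0.0, -1.0]]
wrist_force: [-1.9, -0.7, 6.4]
finger_gap: 29.0
gripper_force: 49.9
```

Emit:
carry_out([
  {"translation": [0, 0, -0.0005], "yaw": 0},
  {"translation": [0, 0, -0.0005], "yaw": 0},
  {"translation": [0, 0, 0], "yaw": 0},
])

```text
t: 27.28
position: [473.1, 260.8, 76.8]
ee_rot: [[0.4, 0.916, 0.001], [0.916, -0.4, 0.0], [0.001, 0.001, -1.0]]
wrist_force: [-5.7, -2.5, 14.1]
finger_gap: 29.1
gripper_force: 50.0
```

It's on the floor. I'll ease off 1.2 mm, soften the grip, then open.

Emit:
carry_out([
  {"translation": [0, 0, 0.0006], "yaw": 0},
  {"translation": [0, 0, 0.0006], "yaw": 0},
  {"translation": [0, 0, 0], "yaw": 0},
])

```text
t: 27.65
position: [473.0, 260.6, 76.9]
ee_rot: [[0.4, 0.916, 0.001], [0.916, -0.4, 0.0], [0.0, 0.0, -1.0]]
wrist_force: [-2.9, -0.1, 6.2]
finger_gap: 29.0
gripper_force: 49.9
```

Emit:
carry_out([
  {"translation": [0, 0, 0], "yaw": 0},
  {"translation": [0, 0, 0], "yaw": 0},
  {"translation": [0, 0, 0], "yaw": 0},
  {"translation": [0, 0, 0], "yaw": 0},
], force=3)

```text
t: 28.15
position: [472.9, 260.6, 76.3]
ee_rot: [[0.4, 0.916, 0.001], [0.916, -0.4, 0.0], [0.0, 0.0, -1.0]]
wrist_force: [-0.2, -0.3, 3.9]
finger_gap: 29.8
gripper_force: 3.0
```

Emit:
carry_out([
  {"translation": [0, 0, 0], "yaw": 0},
  {"translation": [0, 0, 0], "yaw": 0},
  {"translation": [0, 0, 0], "yaw": 0},
  {"translation": [0, 0, 0], "yaw": 0},
  {"translation": [0, 0, 0], "yaw": 0},
  {"translation": [0, 0, 0], "yaw": 0},
  {"translation": [0, 0, 0], "yaw": 0},
], hand=0)

```text
t: 29.02
position: [472.7, 260.5, 76.2]
ee_rot: [[0.4, 0.916, 0.0], [0.916, -0.4, 0.0], [0.0, 0.0, -1.0]]
wrist_force: [-0.1, -0.7, -0.5]
finger_gap: 88.0
gripper_force: 0.0
```

Emit:
carry_out([
  {"translation": [0, 0, 0.01], "yaw": 0},
  {"translation": [0, 0, 0.02], "yaw": 0},
  {"translation": [0, 0, 0.03], "yaw": 0},
  {"translation": [0, 0, 0.03], "yaw": 0},
  {"translation": [0, 0, 0.03], "yaw": 0},
  {"translation": [0, 0, 0.03], "yaw": 0},
  {"translation": [-0.04, 0, 0.02], "yaw": 0},
  {"translation": [-0.04, 0, 0], "yaw": 0},
  {"translation": [0, 0, 0], "yaw": 0},
  {"translation": [0, 0, 0], "yaw": 0},
  {"translation": [0, 0, 0], "yaw": 0},
  {"translation": [0, 0, 0], "yaw": 0},
])

```text
t: 30.52
position: [393.3, 260.4, 246.0]
ee_rot: [[0.401, 0.916, -0.0], [0.916, -0.401, -0.0], [-0.0, -0.0, -1.0]]
wrist_force: [-0.3, -0.4, 0.0]
finger_gap: 88.1
gripper_force: 0.0
```

Run:
```python
from h import *
s=sense();print(s['t'],s['position'],s['wrist_force'],s['finger_gap'])
a,V=cloud("side"); cv2.imwrite("pics/side6.png",a)
b,S=cloud("scene"); cv2.imwrite("pics/scene6.png",b)
for W in(V,S):
    r=np.hypot(W[...,0]-473,W[...,1]-260);z=W[...,2]
    for lo,hi in((15,36),(64,80),(84,100)): print(lo,circ(W[(r<40)&(z>lo)&(z<hi)]))
    print(np.nanmax(z[(r<40)&(z<130)]))
cv2.imwrite("pics/c6.png",np.hstack([cv2.resize(b[80:220,340:480],(400,400),interpolation=3),cv2.resize(a[70:210,150:290],(400,400),interpolation=3)]))
```

```text
30.525 [393.30213317 260.38996575 245.96931485] [-0.31221314 -0.39117282  0.03243895] 88.11488604469255
15 (array([474.1, 260.6]), np.float64(18.3), 101)
64 (array([474.5, 257.9]), np.float64(14.1), 72)
84 (array([473.9, 257.5]), np.float64(13.8), 71)
115.8151448902945
15 (array([475.6, 259.6]), np.float64(16.6), 87)
64 (array([475.3, 259.6]), np.float64(14.4), 64)
84 (array([476. , 258.9]), np.float64(13.7), 67)
117.52557891032734
```

View pics/c6.png

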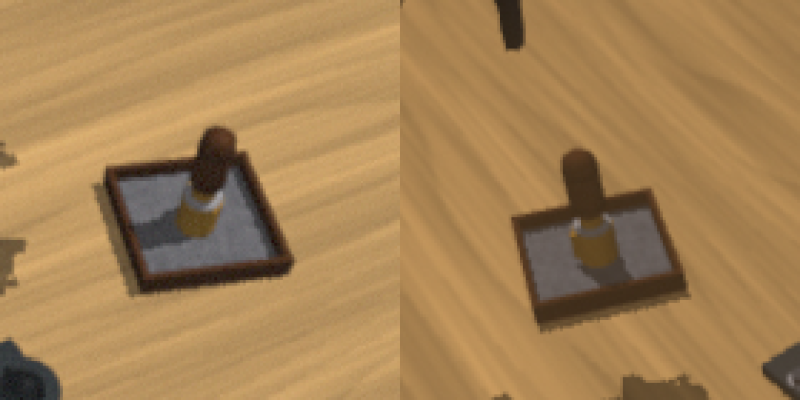

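The plug stands upright near the tray's centre with the puller screwed home (top at about 116 mm, as expected), and the gripper is clear.

```bash
python3 -c "
from rig import sign_off; print(sign_off())"
```

```text
the job is handed in; nothing more can be done
None
```

I handed the job in at about 31 s: the plug is drawn and stands upright near the middle of the tray with the puller still screwed home and the gripper clear; no verdict came back.

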